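Unlock the draw gauge and hold its rod at the length mark

ROBOT

A 6-joint arm with a two-finger parallel gripper is mounted at the origin on a cart in front of the work surface, level with it; the furniture and walls round the work are solid. World frame = base frame: x ahead of the robot, y to its left, z up, the work surface at z = 0. Lengths are in m, angles in degrees, forces in N, time in s.
With the tool pointing down it reaches from about 0.3 to 0.75 m from the base axis. Payload 8.5 kg.
Tool frame: the origin (TCP) lies at the very end of the fingers, on their centre line; the grasp point (between the pads) lies 19 mm behind it (env.hold_point_z is the distance from the TCP to the grasp point, in m); z points along the fingers, y is the line along which they close (so a half turn about z gives the same grasp; the last joint's range is limited). The gripper opens to 85 mm and grips with 20 to 120 N. Pads are 22 mm wide; open, the fingers measure 114 mm over their backs; the gripper's body (76 mm by 85 mm) begins 54 mm behind the grasp point. The pads swing forward as they close: fully open they stand 13 mm farther back than shut.
Start: joints at [-81.721, 21.807, 74.336, -0, 83.858, -12.336], TCP at [0.194, -0.515, 0.231] pointing down, gripper open.
Joint ranges: [-178.18, 178.18], [-50.72, 133.34], [12.68, 142.11], [-81.47, 261.47], [9.98, 163.14], [-165.26, 165.26]. Speed limits (degrees/s): [136.94, 136.94, 180, 180, 180, 180].

INTERFACE

Orientations are given as a 3x3 rotation matrix whose columns are the frame's x, y, z axes.
In Python, from rig import env, optics gives the robot as it stands.
- The arm moves only by the shell command python3 -m jog 'ROWS' [OPENING] [FORCE]. ROWS is JSON, a list of rows, each an object with "linear": the shift along the tool's x, y, z in units of 40 mm (1.0 is 40 mm), a list of three; "roll": the turn about the tool's z in units of 5 degrees (1.0 is 5 degrees). A call has 1 to 12 rows; each row shifts and turns the commanded pose from where the row before left it, along the tool's axes as they then stand; what a row does not reach is not made up. A row lasts 1/12 s, in which the tool goes at most 41.7 mm and 7.16 degrees, less where a joint would pass 70% of its speed; a pose out of reach is approached as far as the arm can. A call is refused whole if a number of a shift passes 1 or a number of a turn 1, either way. A call with a gripper value outside its range is refused whole. OPENING is the opening, from -1 (shut) to 1 (fully open), set as the call begins (- or left out, the last holds). The fingers move at their own pace and stop on an object; FORCE is the grip in N (left out, the last holds). Time passes only in rows, so rows that do not move let the fingers close. It gives the time, the measured TCP pose, the force, the opening and the grip force at its end, in the units of the state.
- env.observe(): the state, without advancing time (a new reading comes with each control period).
- optics.get_image(name): name is "scene" or "top" or "wrist"; returns the picture (384x512x3 uint8, red, green, blue); there is no depth.
- optics.calibration(name): a dict with "fov_y" (degrees; the focal length in pixels is half the picture's height over the tangent of half this angle, whatever the lens; pixels are square), "cx", "cy" (the principal point, pixels), "T" (4x4, takes a point from camera to world coordinates). Camera axes: x right, y down, z forward; pixel columns grow to the right and rows downward; lengths in m; the calibration is good to about 2 mm. A picture is of the moment at which its call begins: read the wrist's pose just before it. calibration takes no time and is no camera call; for the wrist camera it gives the pose at the moment of the call.
- env.close_job(): hands the job in; it is judged then, once.
The state is a dict: "time_s": time; "q": joint angles; "qvel": joint speeds; "joint_efforts": joint torques, N m; "position": TCP position; "tool_rot": TCP orientation; "ft_force": force on the tool from outside, world axes, zero at the start; "wrist_torque": the same for the moment, N m; "grip_width": finger opening in m; "gripper_force": force on a finger pad.
Only numpy, scipy, OpenCV 4.12 (cv2) and the standard library are available. Lean on these libraries where they do the work, as an engineer would, in place of code of your own. Each camera call takes 0.05 s, during which the arm holds its last target. There are 200 camera calls.

TASK

The spring rod of the draw gauge on the bench is locked by the upright pin on its tube: pick up the mallet and knock the pin fully down with its head, not with the fingers, then put the mallet back down on the bench, clear of the gauge. Now grip the rod and pull it out against its spring until its end disc stands straight above the sliding cross-bar, which is the length mark; finish while still gripping it and holding it there. Do not shift the cross-bar or disturb the other things on the bench.

Things in the scene. Friction and masses are not known exactly. Their poses are not given: they have to be found in the camera images.
- gauge: Draw gauge, fixed: grey base plate 230x100x10 mm (x -105..125) with a level steel guide tube on two posts. Origin on the bench under the tube axis; x along the tube away from the rod's disc, y left, z up. Tube axis z 75 mm, top z 94, mouth at x 20, rear at x 118. A boss 28 mm wide on the tube at x 45, top z 105, guides the lock pin. Rails along the plate's long edges, tops z 20
- rod: Steel rod 14 mm round with an end disc 40 mm across, 8 mm thick. Origin: disc centre, z 75 mm, at gauge x -30 mm when fully in; axes as the gauge's. Slides out along gauge -x, 70 mm at most; spring pulls it in with 4 N, plus 1.1 N per 10 mm. Grip from above, across it, on the 46 mm of bare rod between disc and tube mouth. The upright lock pin stops it after 1.5 mm; with the pin down it is free
- mark: Length mark: dark steel cross-bar 8 (gauge x) x 84 (y) x 12 mm, on the base plate's rails under the rod. Origin: its centre, z 26.5 mm; two small screws up to z 38; axes as the gauge's. Stands 25 to 60 mm further out (gauge -x) than the disc of the pushed-in rod, held by light friction. The rod is at the mark when the disc is straight above the bar: both origins at the same gauge x
- lock_pin: Lock pin: upright steel pin, 16 mm across, out of the boss on the tube, at gauge x 45 mm, y 0. Origin: centre of its flat top, z 121 mm, 16 mm above the boss when up; axes as the gauge's. Goes 12 mm straight down to a stop (top then z 109, 4 mm above the boss). Friction and a light spring resist with 6 to 8 N; friction keeps it where it is pushed
- mallet: Mallet, about 0.28 kg: round black rubber head 48 mm across, 64 mm high with a steel band, standing on a flat face; level wooden handle 18 mm wide, 24 mm high. Origin: centre of the head, z 32 mm; z up along the head, faces 32 mm above and below it; handle along -x, bare from 24 to 125 mm from the origin. Held level, the lower face strikes the pin
- tin: Bystander: empty round sample tin, 57 mm across, 35 mm high, between mallet and gauge. Origin under its centre. The room's water bath, a box over 0.25 m high, stands behind tin and mallet (world x over 0.59 m, y over 0 m) with valves sticking out to about y -0.1 m on its right side: carry things round its corner
- weight: Bystander: brass weight with a knob, 33 mm across, 40 mm high, right of the gauge. Origin under its centre
- beaker: Bystander: small glass beaker, 52 mm across, 68 mm high, right of the gauge. Origin under its centre
- stopper: Bystander: black rubber stopper, 33 mm across, 25 mm high, behind the gauge to the left. Origin under its centre

How it is judged:
By the outcome, as a careful person would: the job done as asked, in the order asked, and still so for the second after the job is handed in, while the arm keeps its last pose, push and grip.
It also fails if it takes over 58 s, if anything falls off the work surface, if the arm or the gripper's body presses on something with over 40 N, if the wrist force passes 120 N, or if a joint passes its speed limit or range.

## Working session

There is one attempt and no reset: what is moved stays moved. The work goes in short steps, Python scripts to look and compute and a shell command to move; the robot and the scene stay as the last step left them, time stands still between calls to the robot, and variables do not carry over. Pictures are saved under pics/ and viewed, at most 14 in all, crops included, and the job is handed in when it is done.

```bash
ls; mkdir -p pics; cat > h.py <<'E'
import numpy as np, cv2
from rig import env, optics
def K(c,shape=(384,512)):
    f=shape[0]/2/np.tan(np.radians(c['fov_y'])/2); return f,c['cx'],c['cy']
def ray(c,u,v):
    f,cx,cy=K(c); d=np.array([(u-cx)/f,(v-cy)/f,1.]); T=np.array(c['T'])
    d=T[:3,:3]@d; return T[:3,3],d/np.linalg.norm(d)
def onz(c,u,v,z):
    o,d=ray(c,u,v); return o+d*(z-o[2])/d[2]
def proj(c,p):
    f,cx,cy=K(c); T=np.array(c['T']); q=T[:3,:3].T@(np.array(p)-T[:3,3]); return np.array([cx+f*q[0]/q[2],cy+f*q[1]/q[2]])
def tri(rs):
    A=0;b=0
    for o,d in rs:
        P=np.eye(3)-np.outer(d,d);A=A+P;b=b+P@o
    p=np.linalg.solve(A,b); return p,[np.linalg.norm((np.eye(3)-np.outer(d,d))@(p-o)) for o,d in rs]
def shot(n,fn,scale=1.5):
    c=optics.calibration(n); im=optics.get_image(n)[:,:,::-1].copy(); cv2.imwrite('pics/'+fn+'_raw.png',im)
    if scale!=1: cv2.imwrite('pics/'+fn+'.png',cv2.resize(im,None,fx=scale,fy=scale,interpolation=cv2.INTER_CUBIC))
    return im,c
E
python3 - <<'E'
from h import *
for n in ('scene','top'):
    im,c=shot(n,n+'1'); print(n,{k:np.round(v,4).tolist() for k,v in c.items() if not isinstance(v,str)})
s=env.observe(); print(np.round(s['tool_rot'],3),s['position'],s['grip_width'],env.hold_point_z)
E
```

```text
pics
scene {'fov_y': 42.3224, 'cx': 250.0921, 'cy': 197.7141, 'T': [[-0.674, -0.3969, 0.6231, -0.1567], [-0.7387, 0.3516, -0.5751, 0.4964], [0.0092, -0.8478, -0.5302, 0.7148], [0.0, 0.0, 0.0, 1.0]]}
top {'fov_y': 51.0112, 'cx': 253.363, 'cy': 192.9646, 'T': [[-0.0016, -0.9835, 0.1807, 0.398], [-0.9998, 0.0048, 0.0174, -0.1759], [-0.0179, -0.1807, -0.9834, 1.078], [0.0, 0.0, 0.0, 1.0]]}
[[ 0.936  0.352 -0.   ]
 [ 0.352 -0.936  0.001]
 [ 0.    -0.001 -1.   ]] [ 0.1935848  -0.51452601  0.230788  ] 0.08512356031434155 0.0187
```

View pics/scene1.png

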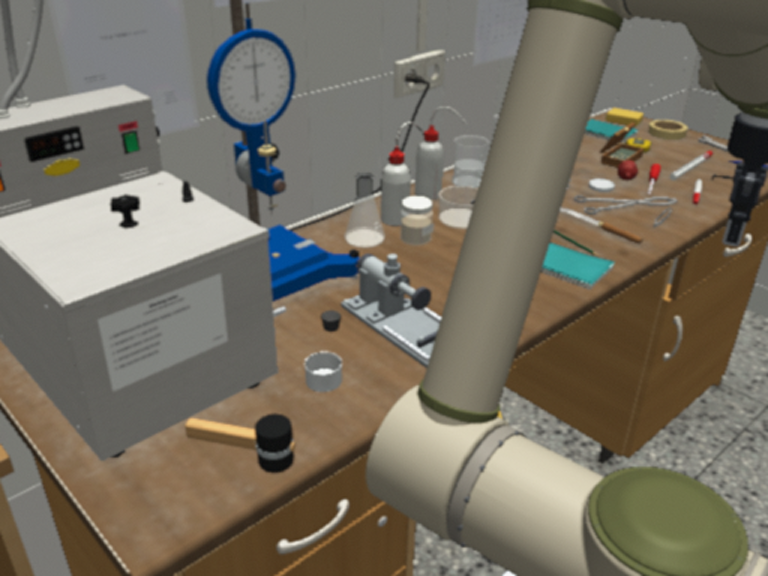

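View pics/top1.png

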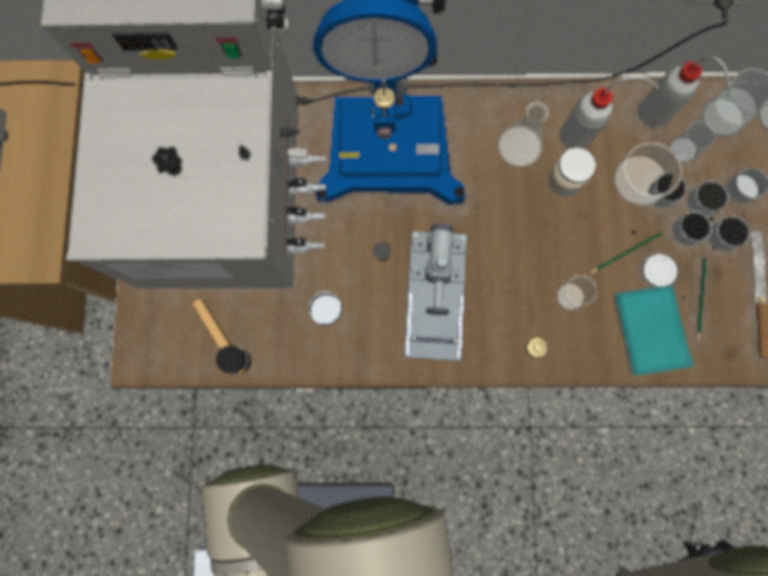

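The top view shows the mallet head at about (232,358)/1.5, with its handle running to (200,303)/1.5. The gauge disc is at (437,310)/1.5, the bar at (433,340)/1.5 and the tube at (440,250)/1.5. The scene view shows the same mallet at (274,440)/1.5 and the pin at (392,262)/1.5.

```bash
python3 - <<'E'
from h import *
ct,cs=optics.calibration('top'),optics.calibration('scene')
t=cv2.imread('pics/top1_raw.png'); s=cv2.imread('pics/scene1_raw.png')
def blobs(im,m,box,minA=15):
    x0,y0,x1,y1=box; mm=np.zeros_like(m); mm[y0:y1,x0:x1]=m[y0:y1,x0:x1]
    n,l,st,ce=cv2.connectedComponentsWithStats(mm.astype(np.uint8))
    return [(st[i].tolist(),ce[i].round(1).tolist()) for i in range(1,n) if st[i][4]>=minA],l
g=cv2.cvtColor(t,cv2.COLOR_BGR2GRAY); h=cv2.cvtColor(t,cv2.COLOR_BGR2HSV)
print('head top',blobs(t,g<50,(120,215,180,255))[0])
print('handle top',blobs(t,(h[...,0]<25)&(h[...,1]>90)&(h[...,2]>150),(120,190,165,245))[0])
print('bar/disc top',blobs(t,g<75,(265,150,315,242),6)[0])
gs=cv2.cvtColor(s,cv2.COLOR_BGR2GRAY);hs=cv2.cvtColor(s,cv2.COLOR_BGR2HSV)
print('head scene',blobs(s,gs<55,(160,265,205,320))[0])
print('handle scene',blobs(s,(hs[...,0]<25)&(hs[...,1]>90)&(hs[...,2]>150),(115,270,180,305))[0])
R=lambda p,c:ray(c,p[0]/1.5,p[1]/1.5)
print('mallet head topface',tri([R((234,355),ct),R((273,424),cs)]))
print('handle end',tri([R((198,301),ct),R((189,428),cs)]))
print('pin top',tri([R((440,243),ct),R((392,258),cs)]))
print('disc',tri([R((437,310),ct),R((422,298),cs)]))
for n,p,z in(('head',(234,355),.064),('hend',(198,301),.044),('disc',(437,310),.085),('bar',(433,340),.032),('tin',(325,308),.02),('weight',(537,347),.03),('beaker',(571,296),.0),('stop',(382,250),.02),('plate NW',(412,233),.01),('plate NE',(466,235),.01),('SW',(406,356),.01),('SE',(461,358),.01),('bathcorner',(293,286),0)):
    print(n,onz(ct,p[0]/1.5,p[1]/1.5,z).round(4))
c=lambda i:cv2.resize(i,None,fx=5,fy=5,interpolation=cv2.INTER_CUBIC)
A=c(t[145:250,260:325]); B=c(s[165:240,225:310]); C=c(t[190:255,125:175])
H=np.zeros((525,800,3),np.uint8)
A=cv2.resize(A,None,fx=1,fy=1); H[:525,:325]=A; H[:375,325:750]=B; cv2.imwrite('pics/z1.png',H)
E
```

```text
head top [([145, 231, 19, 17, 228], [153.9, 239.4])]
handle top [([128, 199, 24, 33, 245], [139.6, 215.4])]
bar/disc top [([285, 184, 4, 3, 9], [286.1, 185.2]), ([285, 207, 9, 2, 11], [288.9, 207.5])]
head scene [([171, 277, 24, 25, 507], [182.1, 288.8]), ([172, 301, 24, 14, 192], [183.6, 308.6])]
handle scene [([123, 278, 47, 15, 339], [147.0, 284.6])]
mallet head topface (array([0.47514757, 0.09159899, 0.05338635]), [np.float64(0.001255000867064123), np.float64(0.0012550008670642783)])
handle end (array([0.5717278 , 0.16554893, 0.02642626]), [np.float64(0.00042473716015501984), np.float64(0.00042473716015490844)])
pin top (array([ 0.6459429 , -0.26627598,  0.10257141]), [np.float64(0.012056324420681067), np.float64(0.012056324420681119)])
disc (array([ 0.54639552, -0.25467653,  0.07156158]), [np.float64(0.0012642416896771582), np.float64(0.001264241689677175)])
head [0.4735 0.0879 0.064 ]
hend [0.5691 0.1602 0.044 ]
disc [ 0.5454 -0.2528  0.085 ]
bar [ 0.5007 -0.249   0.032 ]
tin [ 0.5595 -0.0594  0.02  ]
weight [ 0.4882 -0.4283  0.03  ]
beaker [ 0.5824 -0.501   0.    ]
stop [ 0.6648 -0.1608  0.02  ]
plate NW [ 0.699  -0.2156  0.01  ]
plate NE [ 0.6945 -0.314   0.01  ]
SW [ 0.4748 -0.2026  0.01  ]
SE [ 0.4711 -0.2992  0.01  ]
bathcorner [0.6033 0.0018 0.    ]
```

View pics/z1.png

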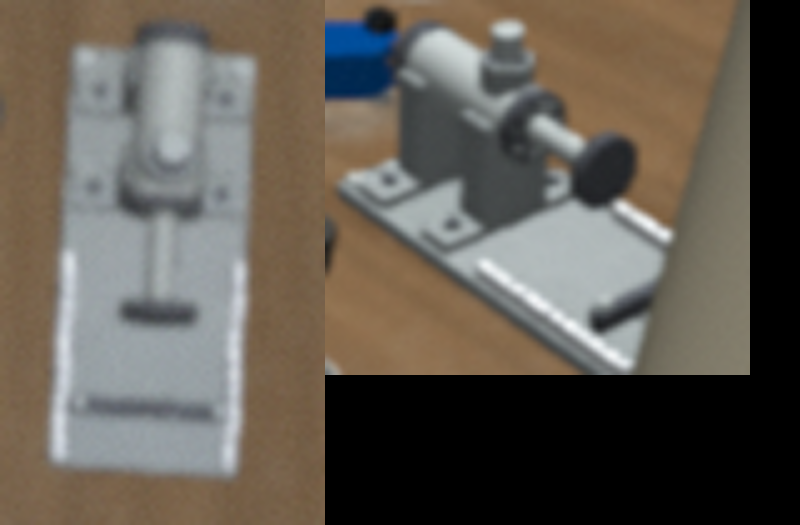

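The crops show the pin top at top-view pixel (294,174) and scene pixel (261,171), the disc at top pixel (291.5,207) and the bar at top pixel (288.5,227). Next I compute coarse poses and where the wrist camera sits.

```bash
cat >> h.py <<'E'
def go(p,yaw=None):
    s=env.observe();R=np.array(s['tool_rot']);y0=np.degrees(np.arctan2(R[1,0],R[0,0]))
    if yaw is None: yaw=y0
    r=(y0-yaw+180)%360-180; a=np.radians(yaw)
    d=np.array(p)-s['position']; Rn=np.array([[np.cos(a),np.sin(a),0],[np.sin(a),-np.cos(a),0],[0,0,-1]])
    print('roll units',round(r/5,2),' then linear units',(Rn.T@d/.04).round(3), 'yaw0',y0.round(2))
E
python3 - <<'E'
from h import *
ct,cs=optics.calibration('top'),optics.calibration('scene')
print('pin',tri([ray(ct,294.4,174.2),ray(cs,261.4,170.6)]))
s=env.observe();c=optics.calibration('wrist');R=np.array(s['tool_rot']);T=np.array(c['T'])
print('cam in tool',(R.T@(T[:3,3]-s['position'])).round(4)); print((R.T@T[:3,:3]).round(3),c['fov_y'],c['cx'],c['cy'])
go([.50,-.25,.30],-3.5)
E
```

```text
pin (array([ 0.62099041, -0.25913421,  0.11699518]), [np.float64(0.0002785942317335184), np.float64(0.00027859423173362194)])
cam in tool [ 0.0756 -0.0005 -0.1424]
[[-0.001 -0.954 -0.298]
 [ 1.    -0.    -0.001]
 [ 0.001 -0.298  0.954]] 62.269042054617486 257.8645907020675 193.80327508662637
roll units 4.82  then linear units [ 7.242 -7.068 -1.73 ] yaw0 20.61
```

```bash
python3 -m jog '[{"linear":[0,0,0],"roll":0.8},{"linear":[0,0,0],"roll":0.8},{"linear":[0,0,0],"roll":0.8},{"linear":[0,0,0],"roll":0.8},{"linear":[0,0,0],"roll":0.8},{"linear":[0,0,0],"roll":0.82}]' 1
python3 -m jog '[{"linear":[0.6,-0.6,-0.15],"roll":0},{"linear":[0.6,-0.6,-0.15],"roll":0},{"linear":[0.6,-0.6,-0.15],"roll":0},{"linear":[0.6,-0.6,-0.15],"roll":0},{"linear":[0.6,-0.6,-0.15],"roll":0},{"linear":[0.6,-0.6,-0.15],"roll":0},{"linear":[0.6,-0.6,-0.15],"roll":0},{"linear":[0.6,-0.6,-0.15],"roll":0},{"linear":[0.6,-0.6,-0.15],"roll":0},{"linear":[0.6,-0.6,-0.15],"roll":0},{"linear":[0.6,-0.6,-0.15],"roll":0},{"linear":[0.6,-0.5,-0.1],"roll":0}]'
python3 -m jog '[{"linear":[0,0,0],"roll":0},{"linear":[0,0,0],"roll":0},{"linear":[0,0,0],"roll":0}]'
python3 - <<'E'
from h import *
import pickle
im,c=shot('wrist','w1'); pickle.dump(c,open('w1.pkl','wb'))
print(env.observe()['position'])
print({n:proj(c,p).round(0) for n,p in dict(pin=(.621,-.259,.119),disc=(.545,-.255,.095),bar=(.5007,-.249,.032),mal=(.474,.089,.064)).items()})
go([.42,.06,.25],37)
E
```

```text
time_s: 0.6
position: [0.1936, -0.5146, 0.2309]
tool_rot: [[0.998, -0.064, -0.0], [-0.064, -0.998, 0.001], [-0.0, -0.001, -1.0]]
ft_force: [-0.1, -0.4, 0.5]
grip_width: 0.0858
gripper_force: 0.0
time_s: 1.6
position: [0.4995, -0.247, 0.3018]
tool_rot: [[0.998, -0.06, 0.0], [-0.06, -0.998, 0.0], [0.0, -0.0, -1.0]]
ft_force: [-0.4, -1.2, 0.7]
grip_width: 0.0858
gripper_force: 0.0
time_s: 1.85
position: [0.498, -0.249, 0.3008]
tool_rot: [[0.998, -0.061, -0.001], [-0.061, -0.998, 0.0], [-0.001, -0.0, -1.0]]
ft_force: [0.6, -0.3, 0.0]
grip_width: 0.0856
gripper_force: 0.0
[ 0.49771543 -0.24929236  0.30090776]
{'pin': array([261.,  40.]), 'disc': array([261., 122.]), 'bar': array([258., 153.]), 'mal': array([-10., 195.])}
roll units -8.11  then linear units [ 3.102 -7.345  1.273] yaw0 -3.54
```

View pics/w1.png

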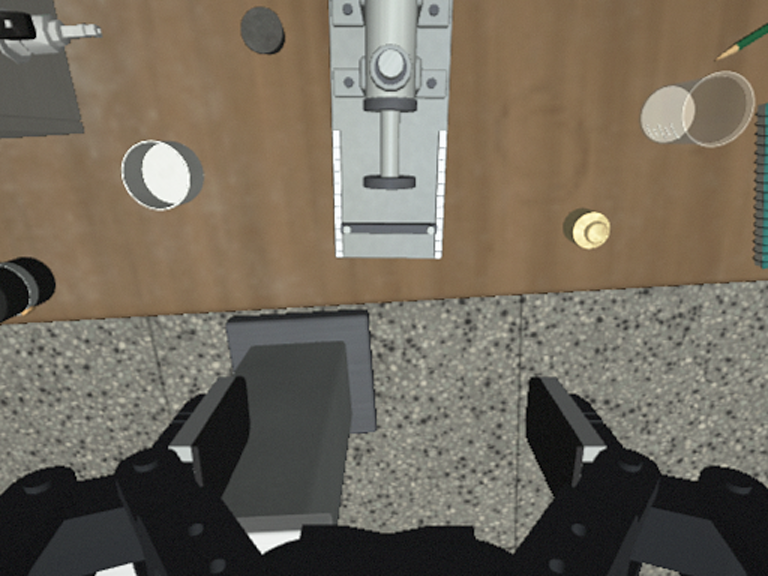

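The wrist view shows the disc at (389,182)/1.5, the bar at (389,229)/1.5, the pin at (391,65)/1.5, the tin at (162,174)/1.5 and the mallet head at the left edge. Now to the mallet.

```bash
python3 -m jog '[{"linear":[0,0,0],"roll":-0.9},{"linear":[0,0,0],"roll":-0.9},{"linear":[0,0,0],"roll":-0.9},{"linear":[0,0,0],"roll":-0.9},{"linear":[0,0,0],"roll":-0.9},{"linear":[0,0,0],"roll":-0.9},{"linear":[0,0,0],"roll":-0.9},{"linear":[0,0,0],"roll":-0.9},{"linear":[0,0,0],"roll":-0.9}]' | head -3
python3 -m jog '[{"linear":[0.3,-0.73,0.13],"roll":0},{"linear":[0.3,-0.73,0.13],"roll":0},{"linear":[0.3,-0.73,0.13],"roll":0},{"linear":[0.3,-0.73,0.13],"roll":0},{"linear":[0.3,-0.73,0.13],"roll":0},{"linear":[0.3,-0.73,0.13],"roll":0},{"linear":[0.3,-0.73,0.13],"roll":0},{"linear":[0.3,-0.73,0.13],"roll":0},{"linear":[0.3,-0.73,0.13],"roll":0},{"linear":[0.3,-0.73,0.13],"roll":0},{"linear":[0,0,0],"roll":0},{"linear":[0,0,0],"roll":0}]'
python3 - <<'E'
from h import *
import pickle
im,c=shot('wrist','w2'); pickle.dump(c,open('w2.pkl','wb'))
print(env.observe()['position'],np.array(env.observe()['q']).round(1))
# gauge from w1
c1=pickle.load(open('w1.pkl','rb')); 
for n,p,z in(('pin',(391,65),.121),('disc',(389.5,180),.095),('bar',(389,229),.0325),('tubemouthtop',(391,100),.09),('tin',(162,174),.02)): print(n,onz(c1,p[0]/1.5,p[1]/1.5,z).round(4))
E
```

```text
time_s: 2.65
position: [0.4974, -0.2498, 0.3012]
tool_rot: [[0.797, 0.603, -0.001], [0.603, -0.797, 0.0], [-0.0, -0.0, -1.0]]
time_s: 3.65
position: [0.4178, 0.0568, 0.2493]
tool_rot: [[0.798, 0.603, -0.0], [0.603, -0.798, -0.0], [-0.0, 0.0, -1.0]]
ft_force: [-0.4, 0.0, 0.3]
grip_width: 0.0855
gripper_force: 0.0
[0.41829492 0.05597512 0.24943955] [-8.5  7.9 90.8 -0.  81.2 44.5]
pin [ 0.6179 -0.2584  0.121 ]
disc [ 0.5468 -0.2533  0.095 ]
bar [ 0.5006 -0.2504  0.0325]
tubemouthtop [ 0.6002 -0.2576  0.09  ]
tin [ 0.5582 -0.0574  0.02  ]
```

View pics/w2.png

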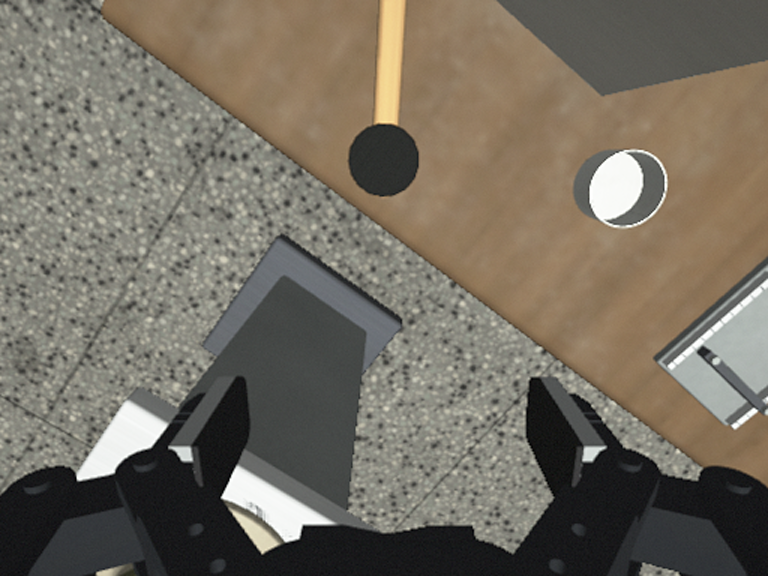

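The wrist view shows the head circle at (384,160)/1.5 with the handle running up from (387,125) to (391,0). The bath's edge is up and to the right.

```bash
python3 - <<'E'
from h import *
import pickle
c=pickle.load(open('w2.pkl','rb')); im=cv2.imread('pics/w2_raw.png'); h=cv2.cvtColor(im,cv2.COLOR_BGR2HSV);g=cv2.cvtColor(im,cv2.COLOR_BGR2GRAY)
m=np.zeros_like(g); m[70:140,220:290]=(g[70:140,220:290]<45)
cn=max(cv2.findContours(m,0,1)[0],key=cv2.contourArea); (u,v),r=cv2.minEnclosingCircle(cn); print('head',u,v,r)
P=onz(c,u,v,.064); print(P)
f=K(c)[0]; T=np.array(c['T']); q=T[:3,:3].T@(P-T[:3,3]); print('radius mm at z.064',r*q[2]/f*1000)
ct,cs=optics.calibration('top'),optics.calibration('scene')
print(tri([ray(c,u,v),ray(cs,182.,282.3)]))
m=((h[...,0]>8)&(h[...,0]<25)&(h[...,1]>60)&(h[...,2]>190)).astype(np.uint8)
pts=[]
for row in (5,15,25,35,45,55,65,75):
    x=np.where(m[row,235:285])[0]+235
    a,b=onz(c,x.min(),row,.044),onz(c,x.max()+1,row,.044); pts.append((a+b)/2); print(row,x.min(),x.max(),np.linalg.norm(a-b).round(4))
pts=np.array(pts)[:,:2]; l=cv2.fitLine(pts.astype(np.float32),2,0,.01,.01).ravel(); d=l[:2]*np.sign(l[0]); print('handle yaw',np.degrees(np.arctan2(d[1],d[0])),'head off line',np.cross(d,P[:2]-l[2:]))
yaw=np.degrees(np.arctan2(d[1],d[0])); 
gp=l[2:]+d*(np.dot(d,P[:2]-l[2:])+.042); print('grasp',gp)
go([gp[0],gp[1],.12],yaw); go([gp[0],gp[1],.014],yaw)
E
```

```text
head 255.3971710205078 105.94336700439453 23.382265090942383
[0.46744811 0.09855678 0.064     ]
radius mm at z.064 23.24546945534534
(array([0.46729209, 0.09830551, 0.06382784]), [np.float64(0.0002907851183282678), np.float64(0.00029078511832822526)])
5 254 269 0.0155
15 254 268 0.0146
25 253 268 0.0157
35 253 267 0.0149
45 252 266 0.015
55 251 266 0.0161
65 251 265 0.0153
75 250 264 0.0154
handle yaw 33.143017 head off line 0.00023360127737478628
grasp [0.50274278 0.12132387]
roll units 0.77  then linear units [ 2.661 -0.214  3.236] yaw0 37.0
roll units 0.77  then linear units [ 2.661 -0.214  5.886] yaw0 37.0<stdin>:15: DeprecationWarning: Arrays of 2-dimensional vectors are deprecated. Use arrays of 3-dimensional vectors instead. (deprecated in NumPy 2.0)
```

```bash
python3 -m jog '[{"linear":[0,0,0],"roll":0.77},{"linear":[0.52,-0.04,0.64],"roll":0},{"linear":[0.52,-0.04,0.64],"roll":0},{"linear":[0.52,-0.04,0.65],"roll":0},{"linear":[0.52,-0.04,0.65],"roll":0},{"linear":[0.53,-0.05,0.65],"roll":0},{"linear":[0,0,0.2],"roll":0},{"linear":[0,0,0],"roll":0},{"linear":[0,0,0],"roll":0}]' 
python3 - <<'E'
from h import *
go([.501,.1202,.014],33.1)
im,c=shot('wrist','w3')
print(proj(c,(.4674,.0986,.064)))
E
```

```text
time_s: 4.45
position: [0.5014, 0.1194, 0.1124]
tool_rot: [[0.838, 0.546, -0.0], [0.546, -0.838, -0.0], [-0.0, -0.0, -1.0]]
ft_force: [-0.2, 0.8, 0.2]
grip_width: 0.0852
gripper_force: 0.0
roll units -0.0  then linear units [ 0.003 -0.022  2.46 ] yaw0 33.08
[257.49927726 272.07267778]
```

View pics/w3.png

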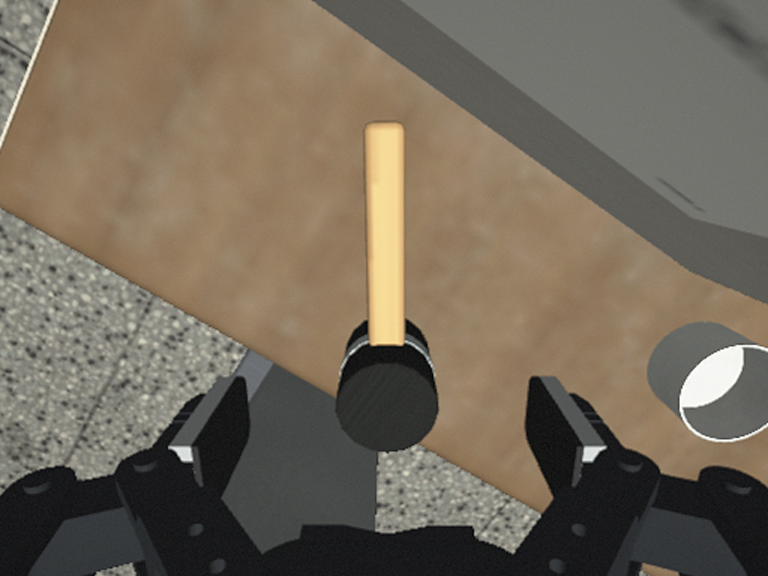

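The handle (385, 125–345) is centred between the fingers (245 and 530), and the head is at (387,405). Descend and grip.

```bash
python3 -m jog '[{"linear":[0,0,0.55],"roll":0},{"linear":[0,0,0.55],"roll":0},{"linear":[0,0,0.5],"roll":0},{"linear":[0,0,0.4],"roll":0},{"linear":[0,0,0.26],"roll":0},{"linear":[0,0,0.2],"roll":0},{"linear":[0,0,0],"roll":0}]' 
python3 -m jog '[{"linear":[0,0,0],"roll":0},{"linear":[0,0,0],"roll":0},{"linear":[0,0,0],"roll":0},{"linear":[0,0,0],"roll":0},{"linear":[0,0,0],"roll":0},{"linear":[0,0,0],"roll":0},{"linear":[0,0,0],"roll":0},{"linear":[0,0,0],"roll":0},{"linear":[0,0,0],"roll":0},{"linear":[0,0,0],"roll":0}]' -1 110
```

```text
time_s: 5.08
position: [0.5011, 0.1201, 0.0138]
tool_rot: [[0.838, 0.546, -0.0], [0.546, -0.838, -0.0], [-0.0, 0.0, -1.0]]
ft_force: [-0.0, -0.6, 0.5]
grip_width: 0.0854
gripper_force: 0.0
time_s: 5.92
position: [0.5014, 0.1207, 0.0143]
tool_rot: [[0.837, 0.547, 0.001], [0.547, -0.837, -0.0], [0.001, 0.001, -1.0]]
ft_force: [-0.7, -0.3, 5.3]
grip_width: 0.0161
gripper_force: 107.0
```

```bash
python3 -m jog '[{"linear":[0,0,-0.3],"roll":0},{"linear":[0,0,-0.6],"roll":0},{"linear":[0,0,-0.8],"roll":0},{"linear":[0,0,-0.8],"roll":0},{"linear":[0,0,-0.8],"roll":0},{"linear":[-0.3,0,-0.8],"roll":0},{"linear":[-0.6,0,-0.6],"roll":0},{"linear":[-0.6,0,0],"roll":0},{"linear":[-0.6,0,0],"roll":0},{"linear":[-0.4,0,0],"roll":0},{"linear":[0,0,0],"roll":0}]' | head -6
python3 -m jog '[{"linear":[0,0,0],"roll":-0.5},{"linear":[0,0,0],"roll":-0.8},{"linear":[0,0,0],"roll":-0.9},{"linear":[0,0,0],"roll":-0.9},{"linear":[0,0,0],"roll":-0.9},{"linear":[0,0,0],"roll":-0.9},{"linear":[0,0,0],"roll":-0.9},{"linear":[0,0,0],"roll":-0.9},{"linear":[0,0,0],"roll":-0.9},{"linear":[0,0,0],"roll":-0.9}]' | head -2
python3 -m jog '[{"linear":[0,0,0],"roll":-0.9},{"linear":[0,0,0],"roll":-0.9},{"linear":[0,0,0],"roll":-0.9},{"linear":[0,0,0],"roll":-0.9},{"linear":[0,0,0],"roll":-0.9},{"linear":[0,0,0],"roll":-0.9},{"linear":[0,0,0],"roll":-0.9},{"linear":[0,0,0],"roll":-0.9},{"linear":[0,0,0],"roll":-0.9},{"linear":[0,0,0],"roll":-0.5},{"linear":[0,0,0],"roll":0},{"linear":[0,0,0],"roll":0}]'
python3 -c "
from h import *
go([.5988,-.2237,.19],120)"
```

```text
time_s: 6.83
position: [0.415, 0.0653, 0.2017]
tool_rot: [[0.838, 0.546, -0.002], [0.546, -0.838, -0.0], [-0.001, -0.001, -1.0]]
ft_force: [0.1, -0.8, -2.2]
grip_width: 0.0163
gripper_force: 107.4
time_s: 7.67
position: [0.4176, 0.0663, 0.2015]
time_s: 8.67
position: [0.4175, 0.0662, 0.2016]
tool_rot: [[-0.478, 0.878, -0.0], [0.878, 0.478, 0.0], [0.0, -0.0, -1.0]]
ft_force: [-0.1, 0.2, -2.8]
grip_width: 0.0166
gripper_force: 107.3
roll units -0.28  then linear units [-8.543  0.3    0.289] yaw0 118.59
```

```bash
python3 -m jog '[{"linear":[-0.4,0.04,0],"roll":0},{"linear":[-0.8,0.05,0],"roll":0},{"linear":[-0.8,0.05,0],"roll":0},{"linear":[-0.8,0.05,0],"roll":0},{"linear":[-0.8,0.05,0],"roll":0},{"linear":[-0.8,0.05,0],"roll":0},{"linear":[-0.8,0.05,0],"roll":0},{"linear":[-0.8,0.05,0],"roll":0},{"linear":[-0.8,0.05,0],"roll":0},{"linear":[-0.8,0.05,0],"roll":0},{"linear":[-0.6,0.05,0],"roll":0},{"linear":[-0.33,0,0],"roll":0}]' | head -2
python3 -m jog '[{"linear":[0,0,0],"roll":0},{"linear":[0,0,0],"roll":0},{"linear":[0,0,0],"roll":0}]'
python3 - <<'E'
from h import *
p=env.observe()['position'];R=np.array(env.observe()['tool_rot'])
h=p-.0405*R[:,0]; print('head xy',h)
go([.5996,-.2232,.19])
a,c=shot('scene','s2',1); b,ct=shot('top','t2',1)
print('scene px pin',proj(c,(.619,-.2588,.121)),'top',proj(ct,(.619,-.2588,.121)), proj(ct,(h[0],h[1],p[2]+.05)))
z=lambda i,x,y,w,hh,k:cv2.resize(i[y:y+hh,x:x+w],None,fx=k,fy=k,interpolation=cv2.INTER_CUBIC)
cv2.imwrite('pics/z2.png',np.hstack([z(a,210,110,110,150,3.5),z(b,245,120,110,150,3.5)]))
E
```

```text
time_s: 9.67
position: [0.6012, -0.2254, 0.2006]
time_s: 9.92
position: [0.5998, -0.2221, 0.2015]
tool_rot: [[-0.48, 0.878, -0.001], [0.878, 0.48, 0.001], [0.001, -0.0, -1.0]]
ft_force: [-0.4, -0.5, -2.0]
grip_width: 0.0163
gripper_force: 107.4
head xy [ 0.61920426 -0.25766881  0.20146603]
roll units 0.0  then linear units [-0.021 -0.017  0.288] yaw0 118.65
scene px pin [261.99878149 169.53746676] top [294.33709452 174.54093284] [298.86958903 160.52691716]
```

View pics/z2.png

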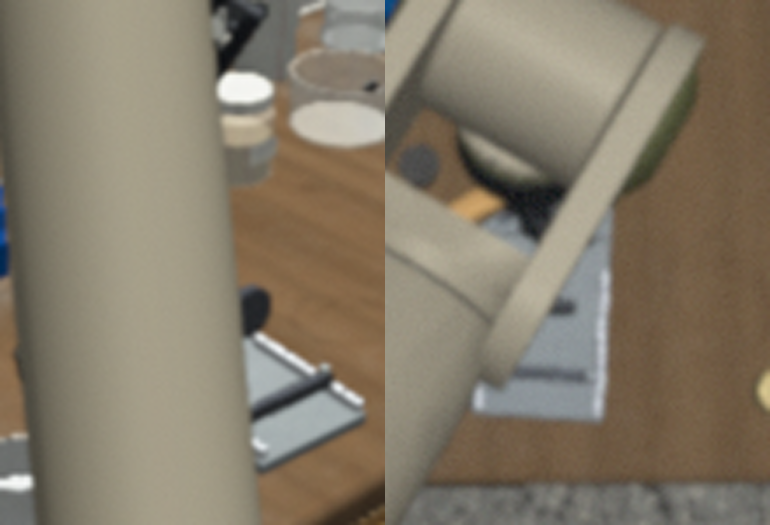

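The arm hides the head in both cameras, so I go by the measured positions, which agree within about 3 mm, and by contact force.

```bash
python3 -m jog '[{"linear":[0,0,0.5],"roll":0},{"linear":[0,0,0.5],"roll":0},{"linear":[0,0,0.4],"roll":0},{"linear":[0,0,0],"roll":0},{"linear":[0,0,0],"roll":0}]' | grep -E "pos|ft|time"
python3 -m jog '[{"linear":[0,0,0.1],"roll":0},{"linear":[0,0,0.1],"roll":0},{"linear":[0,0,0.05],"roll":0},{"linear":[0,0,0.05],"roll":0}]' | grep -E "pos|ft"
python3 -m jog '[{"linear":[0,0,0.05],"roll":0},{"linear":[0,0,0.05],"roll":0},{"linear":[0,0,0],"roll":0}]'| grep -E "pos|ft"
python3 -m jog '[{"linear":[0,0,0.05],"roll":0},{"linear":[0,0,0.05],"roll":0},{"linear":[0,0,0],"roll":0}]'| grep -E "pos|ft"
```

```text
time_s: 10.43
position: [0.5999, -0.2223, 0.1459]
ft_force: [0.2, -0.3, -1.6]
position: [0.6002, -0.2229, 0.1343]
ft_force: [-2.5, 2.3, 4.3]
position: [0.6002, -0.2229, 0.13]
ft_force: [-1.5, 3.4, 2.4]
position: [0.6002, -0.2229, 0.1255]
ft_force: [-1.0, 2.7, 2.9]
```

```bash
python3 -m jog '[{"linear":[0,0,0.04],"roll":0},{"linear":[0,0,0],"roll":0}]'| grep -E "pos|ft|rot"
python3 -m jog '[{"linear":[0,0,0.03],"roll":0},{"linear":[0,0,0],"roll":0}]'| grep -E "pos|ft|rot"
python3 -m jog '[{"linear":[0,0,0.03],"roll":0},{"linear":[0,0,0],"roll":0}]'| grep -E "pos|ft|rot"
```

```text
position: [0.6002, -0.2229, 0.124]
tool_rot: [[-0.48, 0.877, 0.0], [0.877, 0.48, 0.0], [0.0, 0.0, -1.0]]
ft_force: [-0.7, 2.3, 3.3]
position: [0.6002, -0.2229, 0.1232]
tool_rot: [[-0.48, 0.877, 0.0], [0.877, 0.48, -0.0], [-0.0, 0.0, -1.0]]
ft_force: [-1.8, 4.1, 4.4]
position: [0.6002, -0.2228, 0.1229]
tool_rot: [[-0.48, 0.877, 0.001], [0.877, 0.48, -0.001], [-0.001, 0.001, -1.0]]
ft_force: [-4.9, 5.3, 10.8]
```

```bash
python3 -m jog '[{"linear":[0,0,0.04],"roll":0},{"linear":[0,0,0.03],"roll":0},{"linear":[0,0,0],"roll":0}]'| grep -E "pos|ft|rot"
```

```text
position: [0.6003, -0.2227, 0.1224]
tool_rot: [[-0.48, 0.877, 0.002], [0.877, 0.48, -0.002], [-0.003, 0.001, -1.0]]
ft_force: [-10.8, 9.6, 24.8]
```

```bash
python3 -m jog '[{"linear":[0,0,-0.3],"roll":0},{"linear":[0,0,-0.5],"roll":0},{"linear":[0,0,-0.6],"roll":0},{"linear":[0,0,-0.6],"roll":0},{"linear":[0.3,-0.02,0],"roll":0},{"linear":[0.7,-0.05,0],"roll":0},{"linear":[0.8,-0.05,0],"roll":0},{"linear":[0.8,-0.05,0],"roll":0},{"linear":[0.8,-0.05,0],"roll":0},{"linear":[0.8,-0.05,0],"roll":0},{"linear":[0.8,-0.05,0],"roll":0.5},{"linear":[0.4,-0.05,0],"roll":0.9}]' | head -3
python3 -m jog '[{"linear":[0.3,0,0],"roll":0.9},{"linear":[0,0,0],"roll":0.9},{"linear":[0,0,0],"roll":0.9},{"linear":[0,0,0],"roll":0.9},{"linear":[0,0,0],"roll":0.7},{"linear":[0,0,0],"roll":0},{"linear":[0,0,0],"roll":0},{"linear":[0,0,0],"roll":0}]'
python3 - <<'E'
from h import *
go([.50,.0905,.05])
ct=optics.calibration('top')
for p in ((160,387),(300,387),(420,387)): print(onz(ct,p[0]/1.5,p[1]/1.5,0).round(3))
# pin, from top
b,ct=shot('top','t3',1)
cs=optics.calibration('scene'); a,_=shot('scene','s3',1)
z=lambda i,x,y,w,hh,k:cv2.resize(i[y:y+hh,x:x+w],None,fx=k,fy=k,interpolation=cv2.INTER_CUBIC)
cv2.imwrite('pics/z3.png',np.hstack([z(a,215,140,110,110,3.6),z(b,140,130,180,110,3.6)[:, :396]]))
E
```

```text
time_s: 13.02
position: [0.482, -0.0378, 0.1983]
tool_rot: [[-0.368, 0.93, -0.002], [0.93, 0.368, 0.001], [0.001, -0.001, -1.0]]
time_s: 13.68
position: [0.4796, -0.0291, 0.1986]
tool_rot: [[-0.005, 1.0, -0.0], [1.0, 0.005, 0.0], [0.0, -0.0, -1.0]]
ft_force: [-0.1, -0.2, -2.6]
grip_width: 0.016
gripper_force: 107.5
roll units 0.0  then linear units [2.988 0.522 3.715] yaw0 90.26
[0.422 0.234 0.   ]
[ 0.421 -0.015  0.   ]
[ 0.421 -0.227  0.   ]
```

View pics/z3.png

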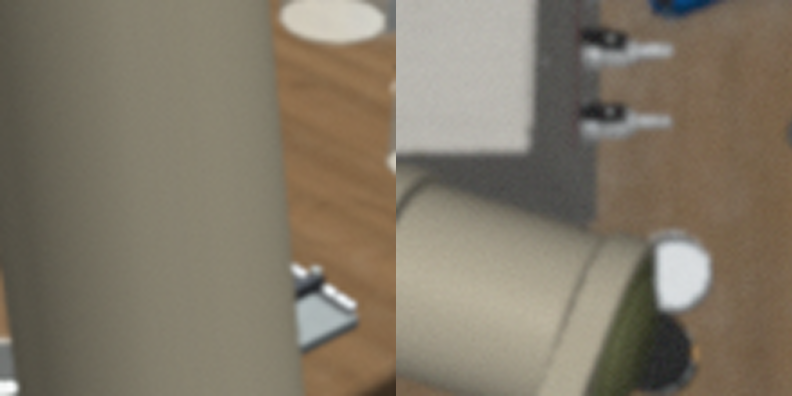

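```bash
python3 -m jog '[{"linear":[0.5,0.08,0],"roll":0},{"linear":[0.7,0.09,0],"roll":0},{"linear":[0.7,0.09,0.4],"roll":0},{"linear":[0.7,0.09,0.6],"roll":0},{"linear":[0.6,0.08,0.6],"roll":0},{"linear":[0,0,0.8],"roll":0},{"linear":[0,0,0.8],"roll":0},{"linear":[0,0,0.6],"roll":0},{"linear":[0,0,0.4],"roll":0},{"linear":[0,0,0.2],"roll":0},{"linear":[0,0,0],"roll":0},{"linear":[0,0,0],"roll":0}]' | grep -E "time|pos|ft|rot"
python3 -m jog '[{"linear":[0,0,0.08],"roll":0},{"linear":[0,0,0],"roll":0}]' | grep -E "pos|ft"
```

```text
time_s: 14.78
position: [0.4969, 0.099, 0.0234]
tool_rot: [[-0.003, 1.0, 0.001], [1.0, 0.003, -0.0], [-0.0, 0.001, -1.0]]
ft_force: [0.6, 0.5, -1.6]
position: [0.4969, 0.099, 0.0204]
ft_force: [-0.1, -0.5, -3.2]
```

```bash
python3 -m jog '[{"linear":[0,0,0.06],"roll":0},{"linear":[0,0,0.06],"roll":0},{"linear":[0,0,0],"roll":0}]' | grep -E "pos|ft"
python3 -m jog '[{"linear":[0,0,0.03],"roll":0},{"linear":[0,0,0],"roll":0}]' | grep -E "pos|ft"
```

```text
position: [0.4964, 0.099, 0.0148]
ft_force: [0.5, -1.8, -1.5]
position: [0.4966, 0.0991, 0.0143]
ft_force: [-1.8, 0.4, 4.8]
```

```bash
python3 -m jog '[{"linear":[0,0,0],"roll":0},{"linear":[0,0,0],"roll":0},{"linear":[0,0,0],"roll":0},{"linear":[0,0,0],"roll":0},{"linear":[0,0,0],"roll":0},{"linear":[0,0,0],"roll":0},{"linear":[0,0,0],"roll":0},{"linear":[0,0,0],"roll":0}]' 1
python3 -m jog '[{"linear":[0,0,-0.3],"roll":0},{"linear":[0,0,-0.7],"roll":0},{"linear":[0,0,-0.8],"roll":0},{"linear":[0,0,-0.8],"roll":0},{"linear":[0,0,-0.8],"roll":0},{"linear":[-0.3,0,-0.8],"roll":0},{"linear":[-0.7,0,-0.8],"roll":0},{"linear":[-0.8,-0.2,-0.5],"roll":0},{"linear":[-0.8,-0.3,0],"roll":0},{"linear":[-0.6,-0.2,0],"roll":0},{"linear":[0,0,0],"roll":-0.5},{"linear":[0,0,0],"roll":-0.9}]' | head -2
python3 -m jog '[{"linear":[0,0,0],"roll":-0.9},{"linear":[0,0,0],"roll":-0.9},{"linear":[0,0,0],"roll":-0.9},{"linear":[0,0,0],"roll":-0.9},{"linear":[0,0,0],"roll":-0.9},{"linear":[0,0,0],"roll":-0.9},{"linear":[0,0,0],"roll":-0.9},{"linear":[0,0,0],"roll":-0.9},{"linear":[0,0,0],"roll":-0.9},{"linear":[0,0,0],"roll":-0.9},{"linear":[0,0,0],"roll":-0.9},{"linear":[0,0,0],"roll":-0.9}]' | head -2
python3 -m jog '[{"linear":[0,0,0],"roll":-0.9},{"linear":[0,0,0],"roll":-0.9},{"linear":[0,0,0],"roll":-0.9},{"linear":[0,0,0],"roll":-0.9},{"linear":[0,0,0],"roll":-0.9},{"linear":[0,0,0],"roll":-0.6},{"linear":[0,0,0],"roll":0}]' | head -3
python3 -c "
from h import *
go([.594,-.257,.23],176.4)"
```

```text
time_s: 16.03
position: [0.4965, 0.0991, 0.0137]
tool_rot: [[-0.003, 1.0, -0.0], [1.0, 0.003, 0.0], [0.0, -0.0, -1.0]]
ft_force: [-0.4, -0.1, 0.2]
grip_width: 0.0855
gripper_force: 0.0
time_s: 17.03
position: [0.4684, -0.0297, 0.2333]
time_s: 18.03
position: [0.4687, -0.0284, 0.233]
time_s: 18.62
position: [0.4687, -0.0284, 0.233]
tool_rot: [[-0.998, 0.056, -0.0], [0.056, 0.998, 0.0], [0.0, 0.0, -1.0]]
roll units 0.07  then linear units [-3.484 -5.507  0.075] yaw0 176.77
```

```bash
python3 -m jog '[{"linear":[-0.3,-0.45,0],"roll":0},{"linear":[-0.4,-0.65,0],"roll":0},{"linear":[-0.4,-0.65,0],"roll":0},{"linear":[-0.4,-0.65,0],"roll":0},{"linear":[-0.4,-0.65,0],"roll":0},{"linear":[-0.4,-0.65,0],"roll":0},{"linear":[-0.4,-0.65,0],"roll":0},{"linear":[-0.4,-0.65,0],"roll":0},{"linear":[-0.4,-0.5,0],"roll":0},{"linear":[0,0,0],"roll":0},{"linear":[0,0,0],"roll":0},{"linear":[0,0,0],"roll":0}]' | head -3
python3 - <<'E'
from h import *
import pickle
im,c=shot('wrist','w4'); pickle.dump(c,open('w4.pkl','wb'))
E
```

```text
time_s: 19.62
position: [0.5955, -0.2557, 0.2329]
tool_rot: [[-0.998, 0.059, -0.001], [0.059, 0.998, 0.001], [0.001, 0.001, -1.0]]
```

View pics/w4.png

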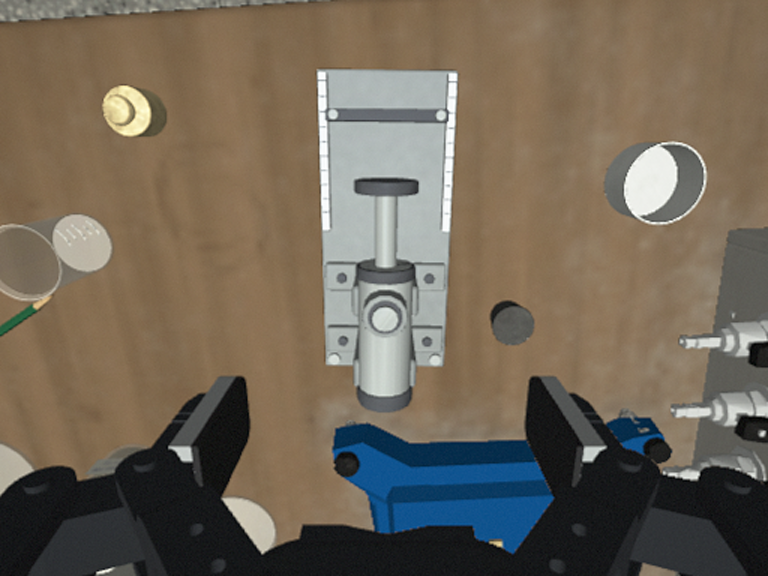

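The pin is now seen low in the boss at (385,318). The disc is at (386,187), the bar at (388,115) with its screws at (333,115) and (441,115), and the rod at (385,230), all divided by 1.5. Next I measure edges in both wrist views.

```bash
python3 - <<'E'
from h import *
import pickle
c1,c4=[pickle.load(open(f'w{i}.pkl','rb')) for i in (1,4)]
g1,g4=[cv2.cvtColor(cv2.imread(f'pics/w{i}_raw.png'),cv2.COLOR_BGR2GRAY) for i in (1,4)]
print('w1 bar/disc cols', g1[112:170,250:256].mean(1).round().astype(int).tolist())
print('w4 rows65..135', g4[65:135,250:256].mean(1).round().astype(int).tolist())
print('w4 disc col off-rod rows112..135',g4[112:135,242:248].mean(1).round().astype(int).tolist())
print('w4 rod row150',g4[148:153,240:275].mean(0).round().astype(int).tolist())
print('w1 rod row95',g1[92:98,245:275].mean(0).round().astype(int).tolist())
print('w4 disc width row124',g4[122:126,225:290].mean(0).round().astype(int).tolist())
R=lambda c,p:ray(c,p[0]/1.5,p[1]/1.5)
print('screwL',tri([R(c1,(347,230)),R(c4,(441,115))])); print('screwR',tri([R(c1,(431,230)),R(c4,(333,115))]))
print('pin', tri([R(c4,(385,318)),ray(optics.calibration('top'),294.4,174.2)]), onz(c4,385/1.5,318/1.5,.109),onz(c4,385/1.5,318/1.5,.121))
E
```

```text
w1 bar/disc cols [168, 167, 166, 171, 133, 79, 56, 82, 93, 91, 91, 90, 89, 85, 171, 190, 187, 186, 187, 186, 187, 188, 187, 186, 185, 185, 186, 184, 184, 184, 184, 184, 185, 186, 186, 193, 110, 43, 98, 109, 107, 107, 107, 110, 173, 188, 185, 183, 183, 182, 182, 182, 182, 183, 182, 182, 182, 181]
w4 rows65..135 [182, 182, 183, 182, 181, 182, 187, 132, 102, 105, 104, 106, 107, 106, 108, 70, 142, 180, 183, 183, 181, 182, 181, 182, 183, 183, 184, 185, 185, 184, 184, 184, 184, 184, 183, 182, 183, 184, 183, 183, 184, 183, 184, 184, 184, 184, 185, 185, 184, 184, 184, 185, 192, 124, 49, 37, 64, 94, 99, 98, 99, 99, 99, 99, 98, 115, 169, 184, 182, 182]
w4 disc col off-rod rows112..135 [186, 185, 185, 185, 185, 188, 140, 66, 33, 74, 89, 90, 90, 92, 93, 92, 92, 88, 159, 186, 187, 186, 184]
w4 rod row150 [186, 186, 185, 185, 183, 185, 185, 185, 187, 172, 156, 168, 182, 189, 195, 210, 217, 213, 204, 193, 185, 176, 159, 131, 124, 171, 189, 186, 187, 186, 185, 185, 186, 186, 186]
w1 rod row95 [190, 190, 190, 191, 191, 190, 189, 193, 147, 127, 156, 174, 187, 198, 212, 217, 210, 195, 186, 177, 158, 178, 190, 189, 190, 188, 189, 188, 189, 188]
w4 disc width row124 [186, 186, 186, 185, 184, 184, 184, 183, 184, 185, 166, 102, 62, 72, 76, 81, 86, 89, 89, 90, 90, 91, 92, 93, 94, 95, 97, 96, 98, 99, 100, 103, 103, 103, 100, 98, 97, 95, 96, 92, 90, 88, 88, 86, 85, 84, 83, 81, 80, 75, 69, 63, 58, 57, 160, 189, 188, 187, 188, 186, 186, 184, 185, 185, 185]
screwL (array([ 0.50405867, -0.21475563,  0.04487213]), [np.float64(0.0003898045879225242), np.float64(0.0003898045879224844)])
screwR (array([ 0.49967343, -0.28525455,  0.04369091]), [np.float64(0.0005749670090539669), np.float64(0.0005749670090539643)])
pin (array([ 0.62586961, -0.25982122,  0.0916134 ]), [np.float64(0.0018481701660275998), np.float64(0.0018481701660277051)]) [ 0.61850788 -0.25770253  0.109     ] [ 0.61400426 -0.25740073  0.121     ]
```

```bash
python3 - <<'E'
from h import *
import pickle
c1,c4=[pickle.load(open(f'w{i}.pkl','rb')) for i in (1,4)]
a=np.radians(-3.56); ex=np.array([np.cos(a),np.sin(a),0])
def S(n,e1,e4,z):
    e1,e4=np.array(e1,float),np.array(e4,float)
    m1,m4=[onz(c,258,e[0],z) for c,e in((c1,e1),(c4,e4))]; n1,n4=[onz(c,258,e[1],z) for c,e in((c1,e1),(c4,e4))]
    print(n,'w1',((m1+n1)/2).round(4),'thick',np.linalg.norm(m1-n1).round(4),'w4',((m4+n4)/2).round(4),'thick',np.linalg.norm(m4-n4).round(4),'tri',tri([ray(c1,258,e1.mean()),ray(c4,258,e4.mean())])[0].round(4))
    return (m1+n1)/2,(m4+n4)/2
d=S('disc',(118.6,125.8),(121,130.4),.095)
b=S('bar',(149.6,155.8),(72.2,79.7),.0325)
for i in (0,1): print('offset',(d[i]-b[i])@ex)
# rod centre y
r1=tri([ray(c1,(253+265.2)/2,95),ray(c4,(249+264.6)/2,150)])[0]
print('rod w1',onz(c1,(253+265.2)/2,95,.078),'w4',onz(c4,(249+264.6)/2,150,.078))
E
```

```text
disc w1 [ 0.5446 -0.2514  0.095 ] thick 0.0076 w4 [ 0.5443 -0.2521  0.095 ] thick 0.008 tri [ 0.5445 -0.2517  0.0932]
bar w1 [ 0.5007 -0.2487  0.0325] thick 0.0081 w4 [ 0.5006 -0.2494  0.0325] thick 0.0071 tri [ 0.5006 -0.249   0.0324]
offset 0.044041115737497714
offset 0.04373750255534066
rod w1 [ 0.57229028 -0.25429324  0.078     ] w4 [ 0.5681358 -0.2545913  0.078    ]
```

Both views put the disc 44 mm inside the bar, and the heights (93 and 32 mm) match. Go to the rod.

```bash
python3 -c "
from h import *
go([.5715,-.2545,.11],176.44)"
```

```text
roll units 0.04  then linear units [ 0.6   -0.016  3.081] yaw0 176.66
```

```bash
python3 -m jog '[{"linear":[0.3,-0.01,0.3],"roll":0.04},{"linear":[0.3,-0.01,0.6],"roll":0},{"linear":[0,0,0.8],"roll":0},{"linear":[0,0,0.8],"roll":0},{"linear":[0,0,0.6],"roll":0},{"linear":[0,0,0.5],"roll":0},{"linear":[0,0,0.4],"roll":0},{"linear":[0,0,0.3],"roll":0},{"linear":[0,0,0.12],"roll":0},{"linear":[0,0,0],"roll":0},{"linear":[0,0,0],"roll":0}]'
python3 -c "
from h import *
go([.5715,-.2545,.056],176.44)
im,c=shot('wrist','w5')"
```

```text
time_s: 20.58
position: [0.572, -0.2553, 0.0572]
tool_rot: [[-0.998, 0.061, 0.001], [0.061, 0.998, -0.001], [-0.001, -0.001, -1.0]]
ft_force: [-0.1, 0.1, 0.8]
grip_width: 0.0853
gripper_force: 0.0
roll units 0.01  then linear units [0.014 0.019 0.03 ] yaw0 176.48
```

View pics/w5.png

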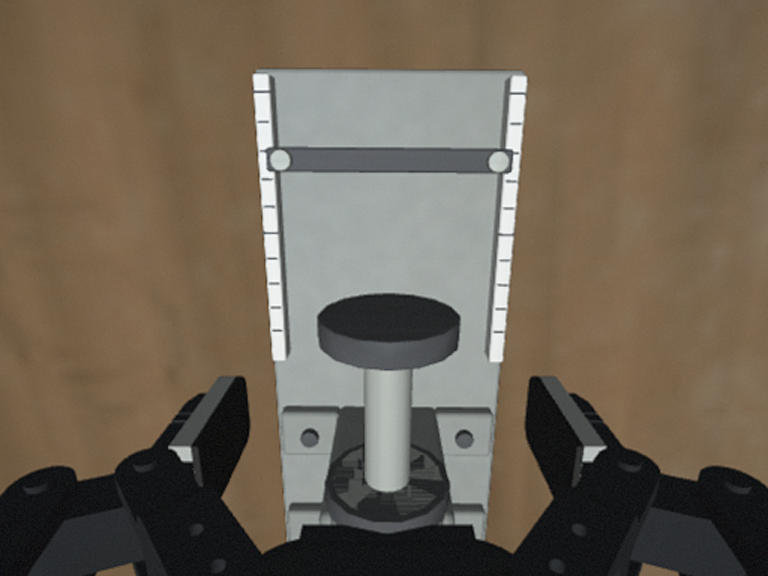

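The rod (388,430) is centred between the fingers, with the disc at (389,330) and the bar at (390,160). Grip.

```bash
python3 -m jog '[{"linear":[0,0,0.03],"roll":0},{"linear":[0,0,0],"roll":0},{"linear":[0,0,0],"roll":0},{"linear":[0,0,0],"roll":0},{"linear":[0,0,0],"roll":0},{"linear":[0,0,0],"roll":0},{"linear":[0,0,0],"roll":0},{"linear":[0,0,0],"roll":0},{"linear":[0,0,0],"roll":0},{"linear":[0,0,0],"roll":0},{"linear":[0,0,0],"roll":0}]' -1 90
python3 -m jog '[{"linear":[0.05,0,0],"roll":0},{"linear":[0.1,0,0],"roll":0},{"linear":[0,0,0],"roll":0}]'
```

```text
time_s: 21.55
position: [0.5719, -0.2552, 0.0554]
tool_rot: [[-0.998, 0.062, 0.0], [0.062, 0.998, 0.001], [-0.0, 0.001, -1.0]]
ft_force: [-0.3, 5.0, 6.0]
grip_width: 0.0113
gripper_force: 87.8
time_s: 21.8
position: [0.5665, -0.2548, 0.0554]
tool_rot: [[-0.998, 0.062, 0.002], [0.062, 0.998, 0.0], [-0.002, 0.0, -1.0]]
ft_force: [4.9, 5.7, 3.1]
grip_width: 0.0112
gripper_force: 87.8
```

```bash
python3 -m jog '[{"linear":[0.1,0.01,0],"roll":0},{"linear":[0.2,0,0],"roll":0},{"linear":[0.2,0,0],"roll":0},{"linear":[0.2,0,0],"roll":0},{"linear":[0.15,0,0],"roll":0},{"linear":[0.08,0,0],"roll":0},{"linear":[0,0,0],"roll":0},{"linear":[0,0,0],"roll":0},{"linear":[0,0,0],"roll":0}]'
python3 - <<'E'
from h import *
import pickle
im,c=shot('wrist','w6'); pickle.dump(c,open('w6.pkl','wb'))
shot('top','t6',1); print(env.observe()['position'])
E
```

```text
time_s: 22.55
position: [0.5304, -0.2523, 0.0554]
tool_rot: [[-0.998, 0.062, 0.004], [0.062, 0.998, -0.0], [-0.004, -0.0, -1.0]]
ft_force: [9.4, 6.0, 1.5]
grip_width: 0.0115
gripper_force: 87.8
[ 0.5304717  -0.25234679  0.05540339]
```

View pics/w6.png

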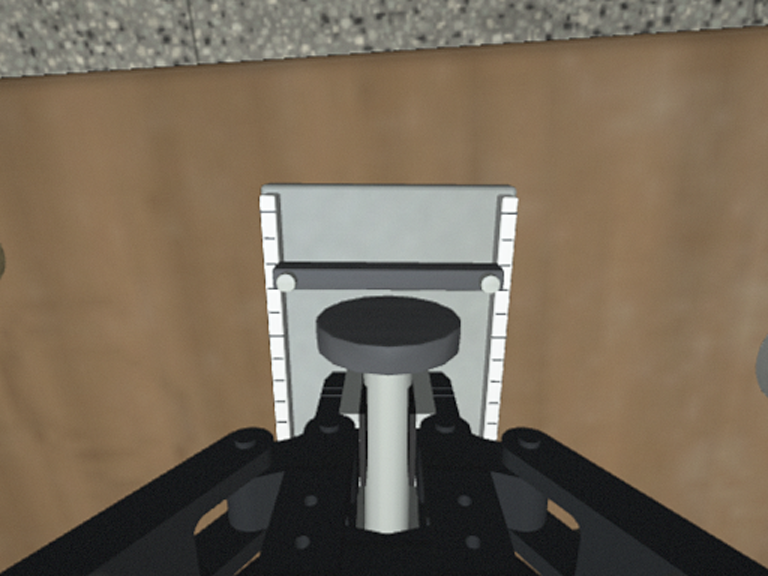

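The view shows the disc nearly above the bar: the rim's top spans rows 352–373 and the bar's top face rows 268–290. Measure the remaining offset.

```bash
python3 - <<'E'
from h import *
import pickle
c=pickle.load(open('w6.pkl','rb')); g=cv2.cvtColor(cv2.imread('pics/w6_raw.png'),cv2.COLOR_BGR2GRAY)
print('disc rows225..255',g[225:255,255:263].mean(1).round().astype(int).tolist())
print('bar rows172..198 left',g[172:198,200:207].mean(1).round().astype(int).tolist(),'right',g[172:198,310:317].mean(1).round().astype(int).tolist())
a=np.radians(-3.56); ex=np.array([np.cos(a),np.sin(a),0])
w=lambda u,v,z:onz(c,u,v,z)@ex
f=[w(258.7,v,.095) for v in (234.5,248.5)]; print('disc edges',f,np.mean(f))
for u in (203.5,313.5): 
    b=[w(u,v,.0325) for v in (178.6,193)]; print('bar',b,np.mean(b))
print('bar before',np.array([.50065,-.249,0])@ex)
print('disc expected',np.array([.5445,-.2517,0])@ex-(.5719-.5304)/np.cos(a))
# side: does the top view still see the bar unmoved
t=cv2.imread('pics/t6_raw.png');cv2.imwrite('pics/t6c.png',cv2.resize(t[120:260,120:330],None,fx=3.6,fy=3.6,interpolation=cv2.INTER_CUBIC))
E
```

```text
disc rows225..255 [43, 44, 44, 44, 44, 52, 93, 109, 109, 108, 106, 105, 103, 103, 102, 101, 100, 99, 100, 100, 100, 100, 99, 98, 96, 185, 209, 206, 206, 206]
bar rows172..198 left [186, 193, 113, 34, 42, 45, 42, 80, 102, 109, 109, 108, 109, 109, 109, 110, 108, 107, 106, 105, 108, 171, 187, 185, 184, 185] right [181, 184, 168, 93, 37, 42, 44, 45, 83, 102, 105, 105, 104, 104, 103, 103, 103, 102, 103, 102, 98, 109, 168, 183, 180, 180]
disc edges [np.float64(0.5148606381976721), np.float64(0.520339140134689)] 0.5175998891661806
bar [np.float64(0.5110799422755765), np.float64(0.5191769829241798)] 0.5151284625998782
bar [np.float64(0.5111016323870445), np.float64(0.5192005758767614)] 0.515151104131903
bar before 0.5151452501372817
disc expected 0.5174980503519916
```

View pics/t6c.png

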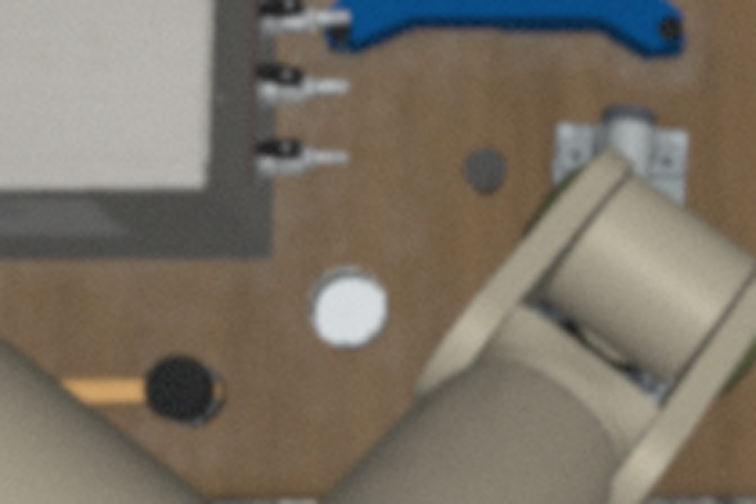

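The mallet stands upright on the bench, clear of the tin and the gauge. The bar has not moved (0.5151 in both measurements), and about 2.1 mm of pull remains.

```bash
python3 -m jog '[{"linear":[0.03,0,0],"roll":0},{"linear":[0.024,0,0],"roll":0},{"linear":[0,0,0],"roll":0},{"linear":[0,0,0],"roll":0},{"linear":[0,0,0],"roll":0},{"linear":[0,0,0],"roll":0},{"linear":[0,0,0],"roll":0},{"linear":[0,0,0],"roll":0}]'
python3 - <<'E'
from h import *
im,c=shot('wrist','w7',1);g=cv2.cvtColor(im,cv2.COLOR_BGR2GRAY)
print(g[222:256,255:263].mean(1).round().astype(int).tolist());print(g[172:204,200:207].mean(1).round().astype(int).tolist())
a=np.radians(-3.56); ex=np.array([np.cos(a),np.sin(a),0])
for u,z,V in((258.7,.095,(230.6,249.6)),(203.5,.0325,(178.6,193,184,198.4))): print([(v,(onz(c,u,v,z)@ex).round(5)) for v in V])
s=env.observe();print(s['position'],s['qvel'])
E
```

```text
time_s: 23.32
position: [0.5284, -0.2522, 0.0554]
tool_rot: [[-0.998, 0.062, 0.004], [0.062, 0.998, -0.0], [-0.004, -0.0, -1.0]]
ft_force: [8.4, 5.9, 1.1]
grip_width: 0.0114
gripper_force: 87.8
[45, 45, 45, 44, 43, 44, 43, 45, 51, 93, 109, 109, 108, 106, 106, 105, 103, 103, 102, 100, 100, 100, 100, 100, 100, 100, 98, 91, 182, 209, 208, 207, 207, 206]
[184, 184, 185, 186, 191, 144, 68, 39, 43, 44, 51, 88, 109, 110, 110, 109, 109, 109, 109, 109, 109, 107, 105, 96, 143, 181, 186, 184, 185, 186, 186, 187]
[(230.6, np.float64(0.51131)), (249.6, np.float64(0.51872))]
[(178.6, np.float64(0.50904)), (193, np.float64(0.51713)), (184, np.float64(0.51205)), (198.4, np.float64(0.52023))]
[ 0.528368   -0.25220695  0.05540563] [-0.02882929 -0.09240648  0.01837066  0.04188174 -0.00768493 -0.01311017]
```

```bash
python3 -c "
from rig import env
print(env.close_job())"
```

```text
the job is handed in; nothing more can be done
None
```

The job is handed in: the pin was pressed to its stop with the mallet head, the mallet is back on the bench clear of the gauge, and the gripper is holding the rod with its disc above the unmoved cross-bar, within about 0.5 mm by the last wrist picture.

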